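# Clear the hob, reset the burner control and light the burner

## Task

Get the gas burner going again: first clear every brass fitting off the hob into the grey tray, then throw the gas lever into the middle notch of its quadrant (the one with the upright bar beside it), never letting it run on into the last notch. Take the stylus from its stand, push the recessed reset button fully in with its tip and keep it in for three seconds, and put the stylus back upright in its stand. Then press the gas knob down, turn it clockwise to the ignite mark (the longer bar), keep it held down there for four seconds to catch the flame, and let go, leaving it at the mark; leave the jar, can and mug alone.

Things in the scene. Friction and masses are not known exactly. Their poses are not given: they have to be found in the camera images.
- hob: Flat steel hob plate, fixed, 260 x 260 x 12 mm, with a burner (56 mm across, top 32 mm above the table) at its centre. Origin: centre of its underside, on the table. The fittings start on it, near its four corners, some 65 mm from the centre in x and in y.
- union: Brass fitting lying flat: a square waist 34 mm long (x), 28 mm wide (y) and 28 mm high (z), with round ends along +x and -x, their axis 14 mm above the underside. Origin: centre of the waist's underside. Grip the waist across y. May be absent. Both ends 20 mm thick, 84 mm long overall, 0.16 kg.
- valve_body: Brass fitting lying flat: a square waist 34 mm long (x), 28 mm wide (y) and 28 mm high (z), with round ends along +x and -x, their axis 14 mm above the underside. Origin: centre of the waist's underside. Grip the waist across y. May be absent. Ends 20 mm thick with 27.6 mm collars at the tips, 88 mm long overall, 0.22 kg.
- long_nipple: Brass fitting lying flat: a square waist 34 mm long (x), 28 mm wide (y) and 28 mm high (z), with round ends along +x and -x, their axis 14 mm above the underside. Origin: centre of the waist's underside. Grip the waist across y. May be absent. Both ends 18 mm thick, 90 mm long overall, 0.15 kg.
- reducer: Brass fitting lying flat: a square waist 34 mm long (x), 28 mm wide (y) and 28 mm high (z), with round ends along +x and -x, their axis 14 mm above the underside. Origin: centre of the waist's underside. Grip the waist across y. May be absent. The +x end is 27.6 mm thick and reaches 38 mm from the centre, the -x end 14 mm thick and reaches 46 mm; 0.17 kg.
- tray: Grey open parts tray, fixed, 200 mm (x) by 180 mm (y), 40 mm high, walls and floor 4 mm thick. Origin: centre of its underside.
- console: White control console, fixed, box 110 mm (x) by 240 mm (y), 60 mm high. On its top: at y = -60 mm the collar with the recessed reset button, at y = +60 mm the black gas knob. A short bar mark at the knob's -x side shows off; a longer bar mark 1.2 rad clockwise from it shows ignite. Origin: centre of its underside; -x faces the robot.
- collar_rim (a point): Centre of the top of the guard collar round the reset button: a ring 34 mm outside, 18 mm inside, its rim 80 mm above the table (20 mm above the console's top). z up.
- reset_top (a point): Centre of the top of the white reset button, 14 mm across, at rest 12 mm below the collar's rim (68 mm above the table); it moves down with the button. Fingers do not fit into the collar.
- reset (a joint): Travel of the sprung reset button in m: 0 out, 0.005 fully in. The force is 1.5 N at the start and 5 N fully in.
- knob_grip (a point): Grip point of the gas knob, on its vertical axis, 108 mm above the table at rest. Its upright grip bar is 44 mm long (x), 14 mm thick (y), 40 mm tall; its top is 10 mm above this point, and the 48 mm disc under it begins 30 mm below. Bar along the point's x; -x is the end with the white pointer line, at off towards console -x; turns with the knob.
- knob_press (a joint): How far the gas knob is pressed down, in m: 0 up, 0.008 fully pressed. Spring 2.7 N at the start, 7.6 N fully pressed; it springs up when let go. While it is up at off, its teeth stop against three small fixed lugs round the disc (tops 80 mm above the table, out to 34 mm from the axis) and it does not turn; from 6 mm down the teeth pass under the lugs.
- knob (a joint): Angle of the gas knob in rad, clockwise seen from above: 0 off, 1.2 at the ignite mark, end stop at 1.55. It stays where it is left (friction 0.04 N m).
- gas_cock: Gas cock, fixed: grey base 120 mm (x) by 70 mm (y), 22 mm high, brass body, on its +y side a dark upright quadrant plate (17 to 23 mm from the lever's plane, up to 90 mm high) with three notches; a plain steel upright bar stands beside the middle notch. Origin: centre of its underside.
- lever_pivot (a point): Pivot of the gas lever, 32 mm above the table over the middle of the gas cock; the axis is y.
- lever_ball (a point): Centre of the black ball, 26 mm across, at the end of the gas lever (a 10 mm rod), 100 mm from the pivot; the rod and the ball lie in the plane of the gas cock's x and z.
- gas_lever (a joint): Angle of the gas lever in rad, about the gas cock's y. At 0 it leans 0.6 rad from upright towards -x, at 0.6 it is upright, at 1.2 it leans 0.6 rad towards +x. Sprung notches at 0 (shut, the start), 0.6 (middle, marked) and 1.2 (last); let go within 0.2 rad of a notch it drops into it. Takes 2 to 3 N at the ball.
- stand_mouth (a point): Centre of the mouth of the stylus stand's hole, 100 mm above the table. The stand is a fixed wooden block 64 x 64 mm, 100 mm high, with a 22 mm square hole right through from top to bottom.
- stylus: Metal stylus, upright in its stand: square head 18 x 18 mm, 46 mm tall (6 to 52 mm above the origin), gripped across its sides (x or y), on a flange 40 mm across, 6 mm thick, that rests on the stand's top. Below it a 10 mm rod, the last 15 mm a 7 mm tip, its end 90 mm below the origin. Origin: centre of the flange's underside; z up. 0.12 kg.
- stylus_tip (a point): End of the stylus, 90 mm below the body's origin along its -z.
- jar: Bystander: glass jar with a yellow cap, 68 mm across, 110 mm high. Leave alone. Origin: centre of its underside.
- can: Bystander: metal can, 66 mm across, 120 mm high. Leave alone. Origin: centre of its underside.
- mug: Bystander: white mug, 80 mm across, 90 mm high. Leave alone. Origin: centre of its underside.
There are look-alikes about, which are no part of the job. What is shaped like the long_nipple but orange is not meant. Leave any green look-alike of the union alone.

How it is judged:
On the way, in this order (a step that is already met when the one before it is completed fails the run):
1. all the fittings lie in the tray (x of union in the frame of tray between -0.095 and 0.095 m and y of union in the frame of tray between -0.085 and 0.085 m and z of union in the frame of tray between -0.01 and 0.038 m and x of valve_body in the frame of tray between -0.095 and 0.095 m and y of valve_body in the frame of tray between -0.085 and 0.085 m and z of valve_body in the frame of tray between -0.01 and 0.038 m and x of long_nipple in the frame of tray between -0.095 and 0.095 m and y of long_nipple in the frame of tray between -0.085 and 0.085 m and z of long_nipple in the frame of tray between -0.01 and 0.038 m and x of reducer in the frame of tray between -0.095 and 0.095 m and y of reducer in the frame of tray between -0.085 and 0.085 m and z of reducer in the frame of tray between -0.01 and 0.038 m), for 0.2 s.
2. the gas lever is in the middle notch (value of joint gas_lever between 0.48 and 0.72 rad), for 0.2 s.
3. the reset button is held fully in (4 mm or more of its 5) by the stylus's tip for 2.2 s (value of joint reset above 0.004 m and distance between stylus_tip and reset_top below 0.01 m), for 2.2 s.
4. the stylus stands upright in its stand again (horizontal distance between stylus and stand_mouth below 0.012 m and distance between stylus and stand_mouth below 0.014 m and angle between stylus's own z axis and vertical below 0.1 rad), for 0.2 s.
5. the gas knob is held down (4 mm or more) at the ignite mark (1.05 to 1.35 rad) for 3 s (value of joint knob between 1.05 and 1.35 rad and value of joint knob_press above 0.004 m), for 3 s.
At the end, for the whole second after the job is handed in: Every fitting at rest inside the tray; the gas lever within 0.12 rad of the middle notch; reset button out; stylus upright (within 0.1 rad) in its stand, its flange within 14 mm of the mouth of the hole; gas knob let up at 1.05 to 1.35 rad (all of step 1 and all of step 2 and all of step 4 and value of joint knob between 1.05 and 1.35 rad and value of joint knob_press below 0.002 m and value of joint reset below 0.001 m and linear speed of each of union, valve_body, long_nipple, reducer, stylus below 0.02 m/s); the robot touches nothing.
It fails at once if a bystander is moved more than 30 mm (distance of any of jar, can, mug from where it was at the start of the episode above 0.03 m).
It fails at once if the gas lever runs past the middle notch towards the last one (beyond 0.9 rad) (value of joint gas_lever above 0.9 rad).
Of union, valve_body, long_nipple, reducer only 3 to 4 are there at a start; the rules pass over those that are not, and their reading is None.
At some moment in a run one of union, valve_body, long_nipple, reducer may be knocked a few centimetres aside while the robot is not near it.
It also fails if it takes over 208 s, if anything falls off the work surface, if the arm or the gripper's body presses on something with over 40 N, if the wrist force passes 120 N, or if a joint passes its speed limit or range.

## Robot

A 6-joint arm with a two-finger parallel gripper is mounted at the origin on the work surface. World frame = base frame: x ahead of the robot, y to its left, z up, the work surface at z = 0. Lengths are in m, angles in rad, forces in N, time in s.
With the tool pointing down it reaches from about 0.275 to 0.75 m from the base axis. Payload 10.2 kg.
Tool frame: the origin (TCP) lies at the very end of the fingers, on their centre line; the grasp point (between the pads) lies 19 mm behind it; z points along the fingers, y is the line along which they close (so a half turn about z gives the same grasp; the last joint's range is limited). The gripper opens to 85 mm and grips with 20 to 120 N. Pads are 22 mm wide; open, the fingers measure 114 mm over their backs; the gripper's body (76 mm by 85 mm) begins 54 mm behind the grasp point. The pads swing forward as they close: fully open they stand 13 mm farther back than shut.
Start: joints at [-1.332, 0.313, 1.498, -0, 1.331, -0.223], TCP at [0.234, -0.47, 0.231] pointing down, gripper open.
Joint ranges: [-2.94, 2.94], [-0.97, 2.17], [0.19, 2.56], [-1.23, 4.37], [0.02, 3.11], [-2.88, 2.88]. Speed limits (rad/s): [2.39, 2.39, 3.01, 3.14, 3.14, 3.14].

## Interface

Orientations are given as a unit quaternion [w, x, y, z].
In Python, from bench import robot, imaging gives the robot as it stands. The module is installed in compiled form; this text tells all that it offers.
- The arm moves only by the tool move_arm, never from a script. Its argument "plan" is one flat list of numbers, 7 for each row, row after row: the finger opening in mm, from 0 to 85.4, then the shift along the world's x, y, z in units of 30 mm (1.0 is 30 mm), then the turn, a rotation vector about the world's x, y, z in units of 6 degrees (1.0 is 6 degrees). In form: [grip, dx, dy, dz, ax, ay, az, grip, dx, dy, dz, ax, ay, az, ...]. A call has 1 to 12 rows; each row is the pose to reach, as a shift and turn from the pose commanded when the call began; what a row does not reach only later rows make up. A row lasts 1/12 s, in which the tool goes at most 41.7 mm and 7.16 degrees, less where a joint would pass 70% of its speed; a pose out of reach is approached as far as the arm can. A call with a gripper value outside its range is refused whole. The fingers move at their own pace and stop on an object; the grip force is fixed at half the most. Time passes only in rows, so rows that repeat a pose let the fingers close. It gives the time, the measured TCP pose, the force, the opening and the grip force at its end, in the units of the state.
- robot.get_state(): the state, without advancing time (a new reading comes with each control period).
- imaging.snapshot(name): name is "scene" or "side" or "wrist"; returns a dict with "frame" (480x640x3 uint8, red, green, blue), "fovy" (degrees; the focal length in pixels is half the picture's height over the tangent of half this angle, whatever the lens; pixels are square), "cx", "cy" (the principal point, pixels), "T" (4x4, takes a point from camera to world coordinates); the wrist camera has in their place "tool_from_camera" (4x4, takes a point from camera to tool coordinates, whose origin is the TCP and whose axes are the flange's). Camera axes: x right, y down, z forward; pixel columns grow to the right and rows downward; lengths in m; the calibration is good to about 2 mm. A picture is of the moment at which its call begins: read the wrist's pose just before it. There is no depth.
- robot.job_done(): hands the job in; it is judged then, once.
The state is a dict: "time": time; "joint_pos": joint angles; "qd": joint speeds; "joint_torque": joint torques, N m; "tool_pos": TCP position; "eef_rot": TCP orientation; "contact_force": force on the tool from outside, world axes, zero at the start; "torque": the same for the moment, N m; "gripper_width": finger opening in m; "grip_force": force on a finger pad.
Only numpy, scipy, OpenCV 4.12 (cv2) and the standard library are available. Lean on these libraries where they do the work, as an engineer would, in place of code of your own. Each camera call takes 0.05 s, during which the arm holds its last target. There are 200 camera calls.

## Working session

There is one attempt and no reset: what is moved stays moved. The work goes in short steps, Python scripts to look and compute and a tool call to move; the robot and the scene stay as the last step left them, time stands still between calls to the robot, and variables do not carry over. Pictures are saved under pics/ and viewed, at most 14 in all, crops included, and the job is handed in when it is done.

Besides the shell and the picture viewer there is one more tool, called after "Request:" by a JSON object that holds its "name" and its "arguments". move_arm: Moves the arm, as the interface text tells. Its arguments: {"type":"object","properties":{"plan":{"type":"array","items":{"type":"number"}}},"required":["plan"]}

```bash
mkdir -p pics; ls; cat > h.py <<'E'
import numpy as np, cv2
from bench import robot, imaging
from scipy.spatial.transform import Rotation as R
def snap(name, fn=None):
    st=robot.get_state(); s=imaging.snapshot(name)
    if name=="wrist":
        q=st["eef_rot"]; T=np.eye(4); T[:3,:3]=R.from_quat([q[1],q[2],q[3],q[0]]).as_matrix(); T[:3,3]=st["tool_pos"]
        s["T"]=T@s["tool_from_camera"]
    s["f"]=s["frame"].shape[0]/2/np.tan(np.radians(s["fovy"])/2)
    if fn: 
        cv2.imwrite("pics/"+fn+".png",s["frame"][:,:,::-1])
        np.savez("pics/"+fn+".npz",frame=s["frame"],T=s["T"],f=s["f"],cx=s["cx"],cy=s["cy"])
    return s
def load(fn): return dict(np.load("pics/"+fn+".npz"))
def ray(s,u,v):
    d=np.array([(u-s["cx"])/s["f"],(v-s["cy"])/s["f"],1.]); d=s["T"][:3,:3]@d
    return s["T"][:3,3],d/np.linalg.norm(d)
def onz(s,u,v,z):
    o,d=ray(s,u,v); return o+d*(z-o[2])/d[2]
def proj(s,p):
    c=np.linalg.inv(s["T"])@np.append(p,1); return s["f"]*c[0]/c[2]+s["cx"], s["f"]*c[1]/c[2]+s["cy"]
def tri(a,ua,b,ub):
    o1,d1=ray(a,*ua);o2,d2=ray(b,*ub)
    t=np.linalg.lstsq(np.c_[d1,-d2],o2-o1,rcond=None)[0]
    p,q=o1+d1*t[0],o2+d2*t[1]; return (p+q)/2,np.linalg.norm(p-q)
E
python3 - <<'E'
from h import *
print(robot.get_state())
for n in("scene","side","wrist"):
    s=snap(n,n+"0"); print(n,s["f"],s["cx"],s["cy"],s["T"].round(3).tolist())
E
```

```text
pics
{'time': 0.0, 'joint_pos': array([-1.33242648e+00,  3.13473522e-01,  1.49845638e+00, -1.69889207e-05,
        1.33101026e+00, -2.23406266e-01]), 'qd': array([-1.68822487e-03, -5.58798436e-04,  1.78686080e-03,  4.10158723e-05,
        1.96636493e-04,  4.17780354e-04]), 'joint_torque': array([ 1.19086108e-03, -4.12260246e+01, -2.59743404e+01, -9.20732350e-05,
        4.16219162e-03, -3.96527611e-06]), 'tool_pos': array([ 0.23382555, -0.46975551,  0.23071578]), 'eef_rot': array([-6.73675779e-04,  9.73462870e-01,  2.28844024e-01, -1.32906897e-05]), 'contact_force': array([-0.84749675, -0.43554259, -0.33375241]), 'torque': array([-0.06585066, -0.01616042,  0.00239739]), 'grip_force': 0.0, 'gripper_width': 0.08519164556779281}
scene 502.4140658276131 319.8535055456057 229.99817823430666 [[0.675, 0.543, -0.499, 1.108], [0.737, -0.511, 0.442, -0.524], [-0.015, -0.666, -0.745, 1.031], [0.0, 0.0, 0.0, 1.0]]
side 438.81541209355333 323.2111676759693 240.5407656030928 [[-0.996, -0.064, 0.057, 0.44], [-0.082, 0.523, -0.848, 0.977], [0.025, -0.85, -0.527, 0.702], [0.0, 0.0, 0.0, 1.0]]
wrist 366.14020195219155 320.379893666173 241.85508181818255 [[0.446, -0.846, -0.291, 0.309], [-0.895, -0.422, -0.143, -0.433], [-0.002, 0.325, -0.946, 0.373], [0.0, 0.0, 0.0, 1.0]]
```

View pics/scene0.png

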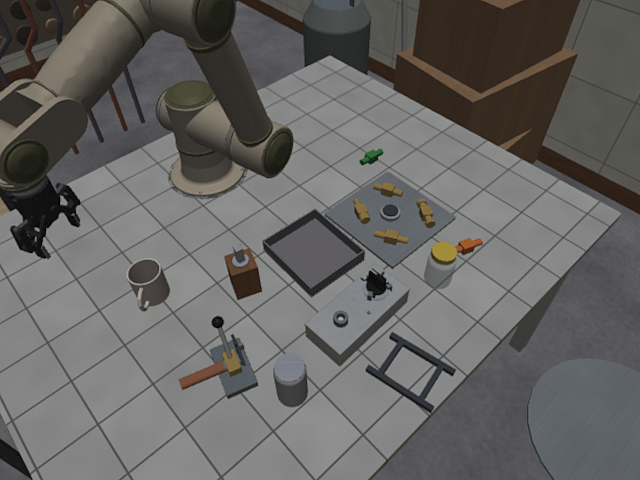

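View pics/side0.png

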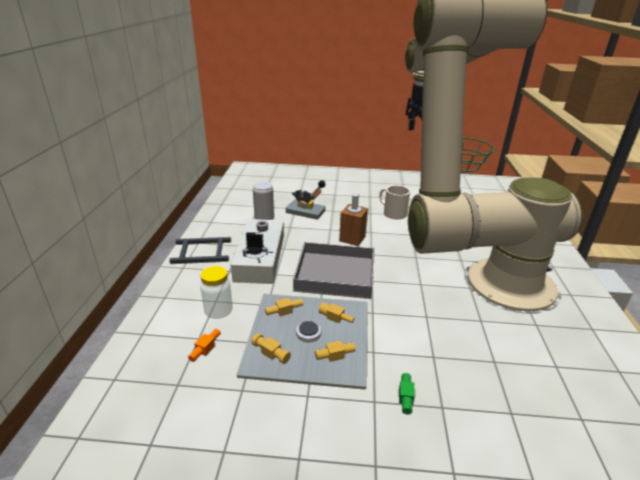

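The scene view shows four brass fittings on the hob, at (388,188), (361,211), (426,212) and (391,237). The look-alikes are green at (371,157) and orange at (469,245), and I'm leaving both alone. The rest:

| Thing | Pixel in scene view |
|---|---|
| tray | (313,250) |
| console: collar | (341,318) |
| console: knob | (376,283) |
| stand with stylus | (240,258) |
| lever ball | (217,322) |

The side view agrees.

```bash
python3 - <<'E'
from h import *
a,b=load("scene0"),load("side0")
P={"burner":((390,212),(309,330)),"ball":((217,322),(322,184)),"collar":((341,318),(263,226)),"knobtop":((376,277),(256,236)),"stylustop":((239,249),(354,197)),"can":((290,365),(263,187)),"jar":((444,252),(214,273)),
"f1":((388,188),(336,350)),"f2":((361,211),(335,312)),"f3":((426,212),(270,347)),"f4":((391,237),(285,306)),"green":((371,157),(406,392)),"orange":((469,245),(205,344))}
for k,(u,v) in P.items():
    p,e=tri(a,u,b,v); print(k,p.round(3),round(e,4))
for uv in ((264,247),(316,212),(363,254),(313,291)): print("tray rim",onz(a,*uv,.04).round(3))
for uv in ((326,214),(389,172),(454,215),(392,263)): print("hob",onz(a,*uv,.012).round(3))
for uv in ((308,331),(377,275),(410,293),(338,348)): print("console",onz(a,*uv,.06).round(3))
for uv in ((226,256),(246,249),(258,268),(236,275)): print("stand",onz(a,*uv,.1).round(3))
E
```

```text
burner [0.515 0.261 0.022] 0.0032
ball [ 0.536 -0.314  0.113] 0.0012
collar [ 0.688 -0.097  0.07 ] 0.0039
knobtop [0.681 0.019 0.107] 0.0036
stylustop [ 0.431 -0.173  0.143] 0.0017
can [ 0.718 -0.265  0.114] 0.0001
jar [0.741 0.19  0.107] 0.0029
f1 [0.452 0.322 0.029] 0.0024
f2 [0.461 0.201 0.027] 0.0028
f3 [0.588 0.327 0.029] 0.0009
f4 [0.58  0.192 0.025] 0.0047
green [0.311 0.401 0.013] 0.0012
orange [0.733 0.324 0.018] 0.0084
tray rim [ 0.39  -0.081  0.04 ]
tray rim [0.389 0.1   0.04 ]
tray rim [0.58  0.088 0.04 ]
tray rim [ 0.578 -0.081  0.04 ]
hob [0.394 0.133 0.012]
hob [0.396 0.391 0.012]
hob [0.641 0.389 0.012]
hob [0.637 0.138 0.012]
console [ 0.66  -0.169  0.06 ]
console [0.659 0.053 0.06 ]
console [0.747 0.071 0.06 ]
console [ 0.735 -0.149  0.06 ]
stand [ 0.393 -0.191  0.1  ]
stand [ 0.409 -0.144  0.1  ]
stand [ 0.474 -0.158  0.1  ]
stand [ 0.455 -0.207  0.1  ]
```

View pics/wrist0.png

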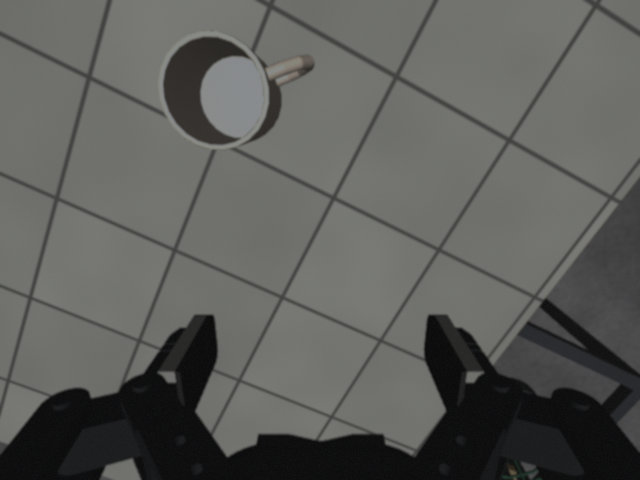

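Request:
{"name": "move_arm", "arguments": {"plan": [85,5.0,5.5,1.3,0,0,-4.4,85,5.0,5.5,1.3,0,0,-4.4,85,5.0,5.5,1.3,0,0,-4.4,85,5.0,5.5,1.3,0,0,-4.4,85,5.0,5.5,1.3,0,0,-4.4,85,5.0,5.5,1.3,0,0,-4.4,85,5.0,5.5,1.3,0,0,-4.4,85,5.0,5.5,1.3,0,0,-4.4,85,5.0,5.5,1.3,0,0,-4.4]}}

```text
time: 0.9
tool_pos: [0.3836, -0.3053, 0.2699]
eef_rot: [-0.0, 1.0, 0.001, -0.0]
contact_force: [-0.1, 0.5, 0.1]
gripper_width: 0.085
grip_force: 0.0
```

```bash
python3 - <<'E'
from h import *
s=snap("wrist","w1"); print(s["T"].round(3).tolist(), robot.get_state()["tool_pos"])
E
```

```text
[[0.001, -0.945, -0.326, 0.467], [-1.0, -0.002, 0.001, -0.306], [-0.002, 0.326, -0.945, 0.412], [0.0, 0.0, 0.0, 1.0]] [ 0.38331829 -0.30558988  0.26987392]
```

Request:
{"name": "move_arm", "arguments": {"plan": [85,1.7,9.5,0,0,0,0,85,1.7,9.5,0,0,0,0,85,1.7,9.5,0,0,0,0,85,1.7,9.5,0,0,0,0,85,1.7,9.5,0,0,0,0,85,1.7,9.5,0,0,0,0,85,1.7,9.5,0,0,0,0,85,1.7,9.5,0,0,0,0,85,1.7,9.5,0,0,0,0]}}

```text
time: 1.7
tool_pos: [0.4349, -0.0195, 0.2701]
eef_rot: [0.0, 1.0, 0.002, -0.0]
contact_force: [0.3, 0.8, -0.9]
gripper_width: 0.0851
grip_force: 0.0
```

```bash
python3 - <<'E'
from h import *
s=snap("wrist","w2"); print(s["T"].round(3).tolist(), robot.get_state()["tool_pos"])
E
```

```text
[[0.004, -0.945, -0.326, 0.519], [-1.0, -0.004, 0.0, -0.02], [-0.001, 0.326, -0.945, 0.412], [0.0, 0.0, 0.0, 1.0]] [ 0.43483699 -0.02060758  0.270033  ]
```

Request:
{"name": "move_arm", "arguments": {"plan": [85,-1,8.5,-1,0,0,0,85,-1,8.5,-1,0,0,0,85,-1,8.5,-1,0,0,0,85,-1,8.5,-1,0,0,0,85,-1,8.5,-1,0,0,0,85,-1,8.5,-1,0,0,0,85,-1,8.5,-1,0,0,0,85,-1,8.5,-1,0,0,0,85,-1,8.5,-1,0,0,0]}}

```text
time: 2.5
tool_pos: [0.4056, 0.2335, 0.2401]
eef_rot: [0.0, 1.0, -0.0, -0.0]
contact_force: [-0.0, -0.7, -0.4]
gripper_width: 0.0849
grip_force: 0.0
```

```bash
python3 - <<'E'
from h import *
s=snap("wrist","w3"); print(s["T"].round(3).tolist(), robot.get_state())
E
```

```text
[[-0.0, -0.945, -0.326, 0.489], [-1.0, -0.0, 0.001, 0.233], [-0.001, 0.326, -0.945, 0.382], [0.0, 0.0, 0.0, 1.0]] {'time': 2.55, 'joint_pos': array([ 2.70628934e-01,  1.79595795e-01,  1.64508416e+00, -4.77752140e-04,
        1.31714632e+00,  1.84297361e+00]), 'qd': array([-1.02955756e-02, -8.71860876e-03,  8.83885177e-05,  2.11409478e-03,
       -5.78092386e-04,  4.61528177e-03]), 'joint_torque': array([ 1.13762353e+00, -3.43306375e+01, -2.58354467e+01,  3.83901014e-02,
       -5.92853266e-04,  1.05062869e-02]), 'tool_pos': array([0.40574559, 0.23313851, 0.24025285]), 'eef_rot': array([ 2.54076708e-04,  9.99999711e-01, -7.14202616e-04, -5.05464778e-05]), 'contact_force': array([ 0.12225168,  0.11773357, -0.03115382]), 'torque': array([ 0.07668169, -0.00527303,  0.03965282]), 'grip_force': 0.0, 'gripper_width': 0.08511407590905709}
```

View pics/w3.png

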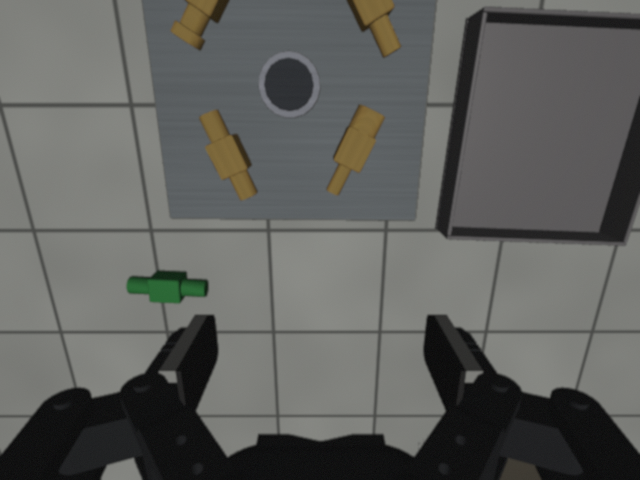

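View pics/w2.png

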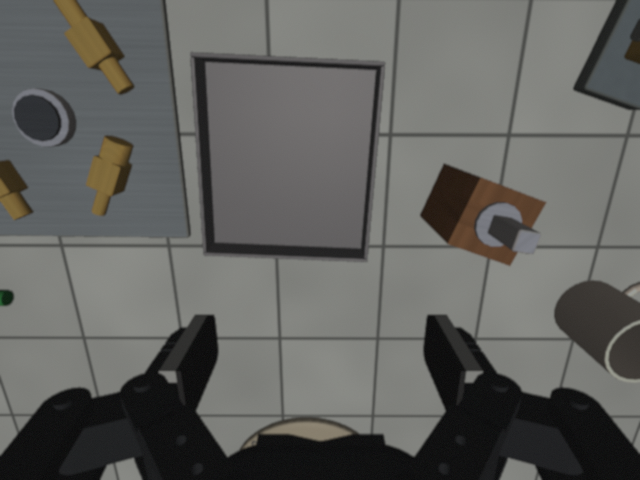

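View pics/w1.png

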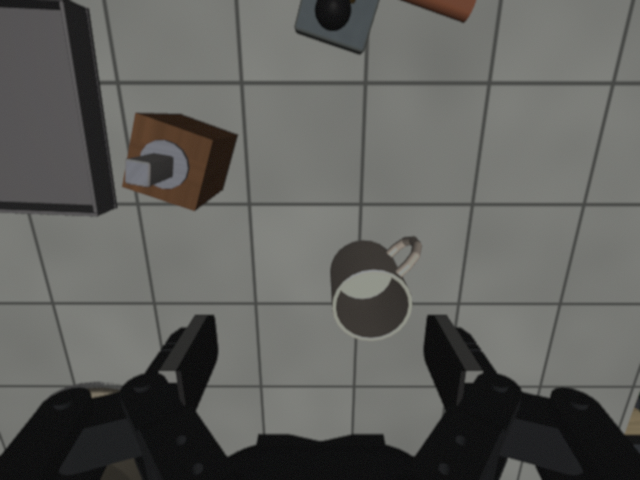

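w3 shows the union-like fitting at (228,155), the reducer at (355,150), the valve body with a tip collar at about (200,20), the nipple at about (375,20), and the green look-alike at (167,287). w2 shows the tray at (290,155) and the stand and stylus at (500,225). w1 shows the lever ball at (333,10) and the mug at (370,300).

Request:
{"name": "move_arm", "arguments": {"plan": [85,2.8,0.9,0.7,0,0,0,85,2.8,0.9,0.7,0,0,0,85,2.8,0.9,0.7,0,0,0,85,2.8,0.9,0.7,0,0,0,85,2.8,0.9,0.7,0,0,0]}}

```text
time: 2.97
tool_pos: [0.4892, 0.2601, 0.2609]
eef_rot: [0.0, 1.0, -0.001, -0.0]
contact_force: [-0.3, 0.1, 0.5]
gripper_width: 0.085
grip_force: 0.0
```

```bash
cat > fit.py <<'E'
from h import *
def fits(s,z=.034):
    """brass blobs: area, centroid on plane z, long-axis angle (mod 180), length, waist centre"""
    hsv=cv2.cvtColor(s["frame"],cv2.COLOR_RGB2HSV)
    m=cv2.inRange(hsv,(13,110,50),(27,255,255)); m=cv2.morphologyEx(m,cv2.MORPH_OPEN,np.ones((3,3),np.uint8))
    out=[]
    for c in cv2.findContours(m,cv2.RETR_EXTERNAL,cv2.CHAIN_APPROX_NONE)[0]:
        if cv2.contourArea(c)<400: continue
        mm=np.zeros_like(m); cv2.drawContours(mm,[c],-1,255,-1)
        v,u=np.nonzero(mm)
        P=np.array([onz(s,a,b,z) for a,b in zip(u,v)])[:,:2]
        ctr=P.mean(0); w,V=np.linalg.eigh(np.cov((P-ctr).T)); ax=V[:,1]
        if ax[0]<0: ax=-ax
        n=np.array([-ax[1],ax[0]]); t=(P-ctr)@ax; k=(P-ctr)@n
        bins=np.arange(t.min(),t.max(),.004)
        prof=[(round(b*1000),round(np.ptp(k[(t>=b)&(t<b+.004)])*1000)) for b in bins if ((t>=b)&(t<b+.004)).sum()>1]
        out.append(dict(uv=(u.mean().round(),v.mean().round()),ctr=ctr,ang=np.degrees(np.arctan2(ax[1],ax[0])),ax=ax,n=n,L=np.ptp(t),prof=prof,edge=v.min()<2 or u.min()<2 or u.max()>637))
    return out
E
python3 - <<'E'
from fit import *
print(robot.get_state()["tool_pos"])
s=snap("wrist","w4")
for f in fits(s): print(f["uv"],f["ctr"].round(4),round(f["ang"],1),round(f["L"],3),f["edge"],f["prof"])
print("--w3")
for f in fits(load("w3")): print(f["uv"],f["ctr"].round(4),round(f["ang"],1),round(f["L"],3),f["edge"])
E
```

```text
[0.48924158 0.26014775 0.26093389]
(np.float64(264.0), np.float64(233.0)) [0.4557 0.3198] 22.3 0.084 False [(-43, 17), (-39, 17), (-35, 17), (-31, 17), (-27, 17), (-23, 22), (-19, 27), (-15, 29), (-11, 30), (-7, 31), (-3, 31), (1, 31), (5, 30), (9, 30), (13, 30), (17, 19), (21, 17), (25, 17), (29, 17), (33, 18), (37, 17)]
(np.float64(376.0), np.float64(225.0)) [0.4643 0.2023] -24.7 0.083 False [(-48, 11), (-44, 11), (-40, 11), (-36, 11), (-32, 11), (-28, 11), (-24, 25), (-20, 28), (-16, 30), (-12, 31), (-8, 31), (-4, 30), (0, 31), (4, 30), (8, 30), (12, 28), (16, 25), (20, 25), (24, 25), (28, 25), (32, 23)]
(np.float64(390.0), np.float64(105.0)) [0.5819 0.1946] 29.9 0.088 False [(-45, 15), (-41, 15), (-37, 15), (-33, 15), (-29, 15), (-25, 15), (-21, 23), (-17, 28), (-13, 28), (-9, 28), (-5, 29), (-1, 28), (3, 28), (7, 29), (11, 29), (15, 24), (19, 16), (23, 16), (27, 15), (31, 15), (35, 15), (39, 15)]
(np.float64(251.0), np.float64(98.0)) [0.5884 0.3256] -32.8 0.087 False [(-45, 24), (-41, 25), (-37, 24), (-33, 18), (-29, 17), (-25, 17), (-21, 23), (-17, 28), (-13, 28), (-9, 29), (-5, 29), (-1, 29), (3, 29), (7, 29), (11, 28), (15, 23), (19, 17), (23, 17), (27, 17), (31, 24), (35, 25), (39, 25)]
--w3
(np.float64(228.0), np.float64(154.0)) [0.455  0.3195] 23.0 0.082 False
(np.float64(355.0), np.float64(145.0)) [0.4631 0.2017] -25.2 0.082 False
(np.float64(378.0), np.float64(22.0)) [0.563  0.1854] 35.8 0.051 True
(np.float64(195.0), np.float64(21.0)) [0.5642 0.338 ] -42.5 0.044 True
```

View pics/w4.png

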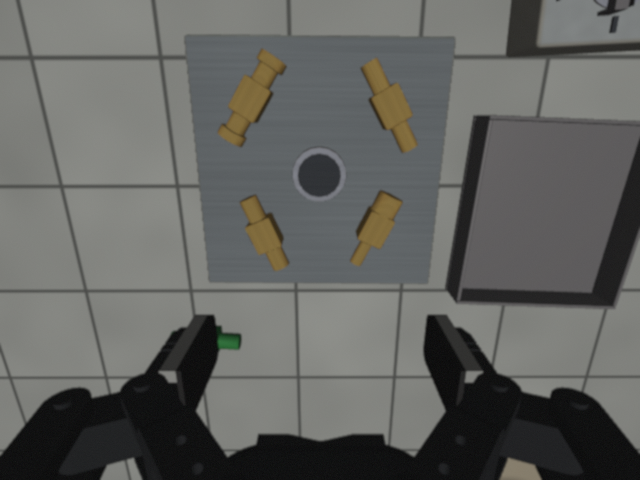

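w4 confirms the fittings by profile:

| Fitting | Pixel | How it is recognised |
|---|---|---|
| valve_body | (251,98) | collars at both tips |
| long_nipple | (390,105) | thin ends |
| union | (264,233) | 20 mm ends |
| reducer | (376,225) | one thick and one thin end |

The w3 and w4 positions agree to 1 mm on the z=34 mm plane. Next is the tray pose, then the reducer.

```bash
python3 - <<'E'
from h import *
s=load("w2")
c=[onz(s,*uv,.04)[:2] for uv in ((192,54),(385,63),(368,261),(206,257))]
print(np.round(c,4), np.mean(c,0).round(4))
print([round(float(np.linalg.norm(c[i]-c[(i+1)%4])),3) for i in range(4)])
for a,b in ((c[3],c[0]),(c[2],c[1])): d=b-a; print(np.degrees(np.arctan2(d[1],d[0])))
# height check of rim with scene
print([tri(load("scene0"),u,s,v)[0].round(3).tolist() for u,v in (((316,212),(206,257)),((264,247),(368,261)),((363,254),(192,54)),((313,291),(385,63)))])
E
```

```text
[[ 0.5715  0.0984]
 [ 0.5647 -0.0783]
 [ 0.3685 -0.0717]
 [ 0.3725  0.1052]] [0.4693 0.0134]
[0.177, 0.196, 0.177, 0.199]
-1.9472414652317154
-1.9366953195895498
[[0.361, 0.12, 0.004], [0.365, -0.072, 0.015], [0.572, 0.101, 0.024], [0.569, -0.078, 0.027]]
```

Request:
{"name": "move_arm", "arguments": {"plan": [48,-1.0,-1.8,-5.3,0,0,-4.15,48,-1.0,-1.8,-5.3,0,0,-4.15,48,-1.0,-1.8,-5.3,0,0,-4.15,48,-1.0,-1.8,-5.3,0,0,-4.15,48,-1.0,-1.8,-5.3,0,0,-4.15,48,-1.0,-1.8,-5.3,0,0,-4.15,48,-1.0,-1.8,-7,0,0,-4.15,48,-1.0,-1.8,-8.2,0,0,-4.15,48,-1.0,-1.8,-8.2,0,0,-4.15,10,-1.0,-1.8,-8.2,0,0,-4.15,10,-1.0,-1.8,-8.2,0,0,-4.15,10,-1.0,-1.8,-8.2,0,0,-4.15]}}

```text
time: 4.02
tool_pos: [0.4608, 0.2086, 0.0184]
eef_rot: [-0.001, 0.977, -0.215, 0.002]
contact_force: [0.6, -0.1, -1.7]
gripper_width: 0.0267
grip_force: 59.5
```

Request:
{"name": "move_arm", "arguments": {"plan": [10,0,0,3.5,0,0,0,10,0,0,3.5,0,0,0,10,0,0,3.5,0,0,0,10,1.8,-7.3,3.5,0,0,3.85,10,1.8,-7.3,3.5,0,0,3.85,10,1.8,-7.3,3.5,0,0,3.85,10,1.8,-7.3,3.5,0,0,3.85,10,1.8,-7.3,3.5,0,0,3.85,10,1.8,-7.3,3.5,0,0,3.85,10,1.8,-7.3,2.5,0,0,3.85,10,1.8,-7.3,1.2,0,0,3.85,10,1.8,-7.3,0.1,0,0,3.85]}}

```text
time: 5.02
tool_pos: [0.514, -0.0119, 0.0192]
eef_rot: [0.0, 1.0, -0.016, 0.002]
contact_force: [0.6, -0.5, -1.9]
gripper_width: 0.027
grip_force: 60.0
```

Request:
{"name": "move_arm", "arguments": {"plan": [10,0,0,0,0,0,0,40,0,0,0,0,0,0,40,0,0,0,0,0,0,40,0,0,0,0,0,0,40,0,0,1.3,0,0,0,40,0,0,2.6,0,0,0,60,0,2,5.5,0,0,0,60,-0.7,9,8,0,0,0,60,-0.7,9,8,0,0,0.3,60,-0.7,9,8,0,0,0.3,60,-0.7,9,8,0,0,0.3,60,-0.7,9,8,0,0,0.3]}}

```text
time: 6.02
tool_pos: [0.4967, 0.199, 0.2299]
eef_rot: [-0.0, 1.0, 0.001, 0.002]
contact_force: [0.1, 0.2, -0.1]
gripper_width: 0.0602
grip_force: 0.0
```

```bash
python3 - <<'E'
from fit import *
print(robot.get_state()["tool_pos"])
s=snap("wrist","w5")
for z in(.034,.026):
  for f in fits(s,z): print(f["uv"],f["ctr"].round(4),round(f["ang"],1),round(f["L"],3),f["edge"])
E
```

```text
[0.4966596  0.19903873 0.22990487]
(np.float64(199.0), np.float64(250.0)) [0.4562 0.3184] 21.8 0.083 False
(np.float64(538.0), np.float64(185.0)) [ 0.5204 -0.0022] -1.2 0.079 False
(np.float64(326.0), np.float64(114.0)) [0.5823 0.1939] 29.8 0.088 False
(np.float64(177.0), np.float64(107.0)) [0.588  0.3245] -33.2 0.089 False
(np.float64(199.0), np.float64(250.0)) [0.4533 0.3212] 21.8 0.085 False
(np.float64(538.0), np.float64(185.0)) [ 0.519  -0.0069] -1.2 0.081 False
(np.float64(326.0), np.float64(114.0)) [0.5824 0.1938] 29.8 0.09 False
(np.float64(177.0), np.float64(107.0)) [0.5882 0.3274] -33.2 0.091 False
```

Request:
{"name": "move_arm", "arguments": {"plan": [48,2.8,-0.2,-4.3,0,0,5,48,2.8,-0.2,-4.3,0,0,5,48,2.8,-0.2,-4.3,0,0,5,48,2.8,-0.2,-4.3,0,0,5,48,2.8,-0.2,-4.3,0,0,5,48,2.8,-0.2,-4.9,0,0,5,48,2.8,-0.2,-6.1,0,0,5,48,2.8,-0.2,-7.15,0,0,5,48,2.8,-0.2,-7.15,0,0,5,10,2.8,-0.2,-7.15,0,0,5,10,2.8,-0.2,-7.15,0,0,5,10,2.8,-0.2,-7.15,0,0,5]}}

```text
time: 7.07
tool_pos: [0.5822, 0.1914, 0.0147]
eef_rot: [0.0, 0.966, 0.259, 0.002]
contact_force: [-1.5, -0.1, 8.3]
gripper_width: 0.027
grip_force: 60.2
```

Request:
{"name": "move_arm", "arguments": {"plan": [10,0,0,3.5,0,0,0,10,0,0,3.5,0,0,0,10,0,0,3.5,0,0,0,10,-5.25,-7.4,3.5,0,0,-5.33,10,-5.25,-7.4,3.5,0,0,-5.33,10,-5.25,-7.4,3.5,0,0,-5.33,10,-5.25,-7.4,3.5,0,0,-5.33,10,-5.25,-7.4,3.5,0,0,-5.33,10,-5.25,-7.4,3.5,0,0,-5.33,10,-5.25,-7.4,3.5,0,0,-5.33,10,-5.25,-7.4,2.6,0,0,-5.33,10,-5.25,-7.4,1.3,0,0,-5.33]}}

```text
time: 8.07
tool_pos: [0.4257, -0.0328, 0.0537]
eef_rot: [0.002, 1.0, -0.018, 0.005]
contact_force: [1.5, -1.3, -1.4]
gripper_width: 0.027
grip_force: 59.7
```

Request:
{"name": "move_arm", "arguments": {"plan": [10,0,0,-1.2,0,0,0,10,0,0,-1.2,0,0,0,39,0,0,-1.2,0,0,0,39,0,0,-1.2,0,0,0,39,0,0,-1.2,0,0,0,39,0,0,0,0,0,0,39,0,0,1.3,0,0,0,60,0.5,3,4.5,0,0,0.3,60,1,8,6,0,0,0.3,60,1,8,6,0,0,0.3,60,1,8,6,0,0,0.3,60,1,8,6,0,0,0.3]}}

```text
time: 9.07
tool_pos: [0.4458, 0.1462, 0.2004]
eef_rot: [-0.0, 1.0, -0.001, 0.002]
contact_force: [1.1, 0.6, -0.1]
gripper_width: 0.06
grip_force: 0.0
```

```bash
python3 - <<'E'
from fit import *
print(robot.get_state()["tool_pos"])
s=snap("wrist","w6")
for z in(.034,.026):
  for f in fits(s,z): print(f["uv"],f["ctr"].round(4),round(f["ang"],1),round(f["L"],3),f["edge"])
E
```

```text
[0.44579467 0.14617962 0.20040707]
(np.float64(511.0), np.float64(237.0)) [ 0.4278 -0.0222] -0.3 0.089 False
(np.float64(122.0), np.float64(207.0)) [0.4559 0.3172] 22.9 0.083 False
(np.float64(507.0), np.float64(130.0)) [ 0.5189 -0.0041] -2.4 0.08 False
(np.float64(81.0), np.float64(43.0)) [0.582  0.3266] -35.3 0.084 True
(np.float64(511.0), np.float64(237.0)) [ 0.4252 -0.0266] -0.3 0.091 False
(np.float64(122.0), np.float64(207.0)) [0.454  0.3217] 22.9 0.085 False
(np.float64(507.0), np.float64(130.0)) [ 0.5186 -0.0079] -2.4 0.082 False
(np.float64(81.0), np.float64(43.0)) [0.5833 0.3313] -35.3 0.086 True
```

Request:
{"name": "move_arm", "arguments": {"plan": [48,0.27,5.77,-3.2,0,0,3.75,48,0.27,5.77,-3.2,0,0,3.75,48,0.27,5.77,-3.2,0,0,3.75,48,0.27,5.77,-3.2,0,0,3.75,48,0.27,5.77,-3.2,0,0,3.75,48,0.27,5.77,-3.8,0,0,3.75,48,0.27,5.77,-5.1,0,0,3.75,48,0.27,5.77,-6.1,0,0,3.75,48,0.27,5.77,-6.1,0,0,3.75,10,0.27,5.77,-6.1,0,0,3.75,10,0.27,5.77,-6.1,0,0,3.75,10,0.27,5.77,-6.1,0,0,3.75]}}

```text
time: 10.12
tool_pos: [0.4553, 0.3178, 0.0166]
eef_rot: [-0.0, 0.981, 0.194, 0.002]
contact_force: [-0.8, -1.1, 8.3]
gripper_width: 0.027
grip_force: 60.2
```

Request:
{"name": "move_arm", "arguments": {"plan": [10,0,0,3.5,0,0,0,10,0,0,3.5,0,0,0,10,0,0,3.5,0,0,0,10,-0.97,-9.1,3.5,0,0,-4.1,10,-0.97,-9.1,3.5,0,0,-4.1,10,-0.97,-9.1,3.5,0,0,-4.1,10,-0.97,-9.1,3.5,0,0,-4.1,10,-0.97,-9.1,3.5,0,0,-4.1,10,-0.97,-9.1,3.5,0,0,-4.1,10,-0.97,-9.1,3.5,0,0,-4.1,10,-0.97,-9.1,2.6,0,0,-4.1,10,-0.97,-9.1,1.3,0,0,-4.1]}}

```text
time: 11.12
tool_pos: [0.4276, 0.0424, 0.0557]
eef_rot: [0.001, 1.0, -0.021, 0.005]
contact_force: [2.1, -0.4, -2.7]
gripper_width: 0.0269
grip_force: 60.4
```

Request:
{"name": "move_arm", "arguments": {"plan": [10,0,0,-1.2,0,0,0,10,0,0,-1.2,0,0,0,40,0,0,-1.2,0,0,0,40,0,0,-1.2,0,0,0,40,0,0,-1.2,0,0,0,40,0,0,0,0,0,0,40,0,0,1.3,0,0,0,60,1,1.5,4.5,0,0,0.3,60,2.4,6,6,0,0,0.3,60,2.4,6,6,0,0,0.3,60,2.4,6,6,0,0,0.3,60,2.4,6,6,0,0,0.3]}}

```text
time: 12.12
tool_pos: [0.4862, 0.1971, 0.2182]
eef_rot: [-0.0, 1.0, -0.004, 0.002]
contact_force: [1.6, -0.6, -0.1]
gripper_width: 0.0597
grip_force: 0.0
```

```bash
python3 - <<'E'
from fit import *
print(robot.get_state()["tool_pos"])
s=snap("wrist","w7")
for z in(.034,.026):
  for f in fits(s,z): print(f["uv"],f["ctr"].round(4),round(f["ang"],1),round(f["L"],3),f["edge"])
E
```

```text
[0.48623981 0.19710571 0.21816417]
(np.float64(472.0), np.float64(269.0)) [0.4294 0.0511] -1.3 0.085 False
(np.float64(546.0), np.float64(269.0)) [ 0.4294 -0.0202] 0.8 0.09 False
(np.float64(545.0), np.float64(174.0)) [ 0.5201 -0.002 ] -1.2 0.079 False
(np.float64(167.0), np.float64(95.0)) [0.5878 0.3243] -33.1 0.088 False
(np.float64(472.0), np.float64(269.0)) [0.426  0.0475] -1.3 0.087 False
(np.float64(546.0), np.float64(269.0)) [ 0.4259 -0.0255] 0.8 0.092 False
(np.float64(545.0), np.float64(174.0)) [ 0.5189 -0.0068] -1.2 0.081 False
(np.float64(167.0), np.float64(95.0)) [0.5883 0.3275] -33.1 0.091 False
```

Request:
{"name": "move_arm", "arguments": {"plan": [48,3.36,4.3,-3.6,0,0,-5.5,48,3.36,4.3,-3.6,0,0,-5.5,48,3.36,4.3,-3.6,0,0,-5.5,48,3.36,4.3,-3.6,0,0,-5.5,48,3.36,4.3,-3.6,0,0,-5.5,48,3.36,4.3,-4.2,0,0,-5.5,48,3.36,4.3,-5.5,0,0,-5.5,48,3.36,4.3,-6.7,0,0,-5.5,48,3.36,4.3,-6.7,0,0,-5.5,10,3.36,4.3,-6.7,0,0,-5.5,10,3.36,4.3,-6.7,0,0,-5.5,10,3.36,4.3,-6.7,0,0,-5.5]}}

```text
time: 13.17
tool_pos: [0.5877, 0.3246, 0.0156]
eef_rot: [-0.001, 0.958, -0.287, 0.001]
contact_force: [-1.0, -1.0, 7.7]
gripper_width: 0.0268
grip_force: 60.2
```

Request:
{"name": "move_arm", "arguments": {"plan": [10,0,0,3.5,0,0,0,10,0,0,3.5,0,0,0,10,0,0,3.5,0,0,0,10,-2.42,-8.8,3.5,0,0,5.2,10,-2.42,-8.8,3.5,0,0,5.2,10,-2.42,-8.8,3.5,0,0,5.2,10,-2.42,-8.8,3.5,0,0,5.2,10,-2.42,-8.8,3.5,0,0,5.2,10,-2.42,-8.8,3.5,0,0,5.2,10,-2.42,-8.8,3.5,0,0,5.2,10,-2.42,-8.8,2.6,0,0,5.2,10,-2.42,-8.8,1.3,0,0,5.2]}}

```text
time: 14.17
tool_pos: [0.5165, 0.0584, 0.0552]
eef_rot: [0.0, 1.0, -0.021, 0.004]
contact_force: [1.0, 0.7, -1.6]
gripper_width: 0.027
grip_force: 60.2
```

Request:
{"name": "move_arm", "arguments": {"plan": [10,0,0,-1.2,0,0,0,10,0,0,-1.2,0,0,0,40,0,0,-1.2,0,0,0,40,0,0,-1.2,0,0,0,40,0,0,-1.2,0,0,0,40,0,0,0,0,0,0,40,0,0,1.3,0,0,0,60,0,0,2.5,0,0,0.3,60,-0.5,-2,4,0,0,0.3,60,-1,-4,6,0,0,0.3,60,-1,-4,6.5,0,0,0.3,60,-1,-4,6.5,0,0,0.3]}}

```text
time: 15.17
tool_pos: [0.4846, -0.0567, 0.2459]
eef_rot: [0.001, 1.0, -0.003, 0.002]
contact_force: [0.5, -0.5, -0.6]
gripper_width: 0.0599
grip_force: 0.0
```

```bash
python3 - <<'E'
from fit import *
print(robot.get_state()["tool_pos"])
s=snap("wrist","w8")
for z in(.026,):
  for f in fits(s,z): print(f["uv"],f["ctr"].round(4),round(f["ang"],1),round(f["L"],3),f["edge"])
E
```

```text
[ 0.48455753 -0.05665673  0.24590358]
(np.float64(426.0), np.float64(296.0)) [ 0.3805 -0.1729] 18.2 0.043 False
(np.float64(445.0), np.float64(257.0)) [ 0.4261 -0.1882] -62.4 0.047 False
(np.float64(227.0), np.float64(259.0)) [0.4252 0.0431] -4.2 0.087 False
(np.float64(296.0), np.float64(259.0)) [ 0.425  -0.0306] -2.3 0.092 False
(np.float64(274.0), np.float64(170.0)) [ 0.5185 -0.0117] -3.0 0.081 False
(np.float64(203.0), np.float64(177.0)) [0.5126 0.0585] -3.1 0.088 False
```

Request:
{"name": "move_arm", "arguments": {"plan": [60,3,-2.5,1,0,0,0,60,3,-2.5,1,0,0,0,60,3,-2.5,1,0,0,0,60,3,-2.5,1,0,0,0,60,3,-2.5,1,0,0,0]}}

```text
time: 15.63
tool_pos: [0.5759, -0.1315, 0.2736]
eef_rot: [0.0, 1.0, -0.004, 0.001]
contact_force: [0.1, -0.3, -0.9]
gripper_width: 0.0601
grip_force: 0.0
```

```bash
python3 - <<'E'
from fit import *
print(robot.get_state()["tool_pos"])
s=snap("wrist","w9")
for f in fits(s,.026): print(f["uv"],f["ctr"].round(4),round(f["ang"],1),round(f["L"],3),f["edge"])
E
```

```text
[ 0.57589105 -0.13149876  0.27357023]
(np.float64(216.0), np.float64(247.0)) [ 0.5205 -0.0128] -3.6 0.084 False
(np.float64(165.0), np.float64(281.0)) [0.4769 0.0507] 6.9 0.179 False
```

View pics/w9.png

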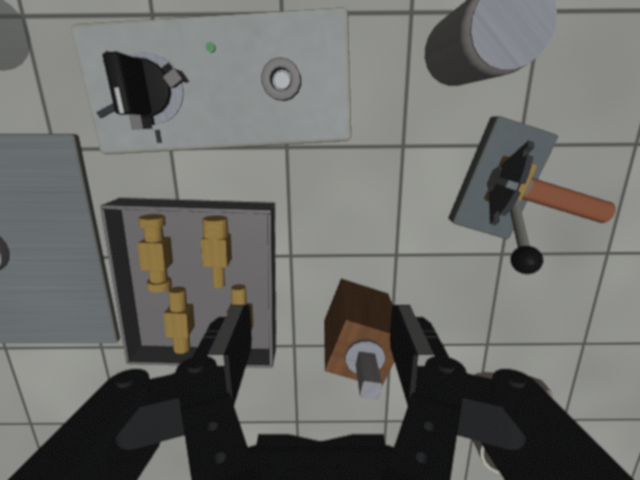

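w9 shows all four fittings lying in the tray. The gas cock base corners are at (495,117), (556,135), (508,238) and (451,219), with the ball at (527,260). The collar is at (281,79), the knob at (140,90) and the stylus at (367,370).

```bash
python3 - <<'E'
from h import *
s=load("w9"); a=load("scene0"); b=load("side0")
for z in(.022,):
    c=np.array([onz(s,*uv,z)[:2] for uv in ((495,117),(556,135),(508,238),(451,219))]); print(c.round(4).tolist(),c.mean(0).round(4))
    print([round(float(np.linalg.norm(c[i]-c[(i+1)%4])),3) for i in range(4)])
    for i,j in((3,0),(2,1)): d=c[j]-c[i]; print(np.degrees(np.arctan2(d[1],d[0])))
def ball(s,x0,y0,r):
    g=s["frame"][y0-r:y0+r,x0-r:x0+r].max(2)
    m=(g<55).astype(np.uint8); m=cv2.morphologyEx(m,cv2.MORPH_OPEN,cv2.getStructuringElement(2,(7,7)))
    n,l,st,ce=cv2.connectedComponentsWithStats(m); i=1+np.argmax(st[1:,4]); print(st[i],ce[i]+[x0-r,y0-r]); return ce[i]+[x0-r,y0-r]
ub=ball(s,527,260,30); ua=ball(a,217,322,12)
p,e=tri(s,ub,a,ua); print("ball",p.round(4),e.round(4)); 
print(onz(s,*ub,.1145).round(4))
# console corners
c=np.array([onz(s,*uv,.06)[:2] for uv in ((76,25),(346,9),(349,138),(105,153))]); print(c.round(4).tolist(),c.mean(0).round(4))
for n,uv,z in(("collar",(281,79),.08),("reset",(282,80),.068),("stylus top",(371,388),.152)): print(n,onz(s,*uv,z).round(4))
im=s["frame"][95:285,420:640][:,:,::-1]; im2=s["frame"][0:190,60:360][:,:,::-1]
big=cv2.resize(im,None,fx=3,fy=3,interpolation=cv2.INTER_CUBIC); cv2.imwrite("pics/c9.png",big)
E
```

```text
[[0.6577, -0.3099], [0.6395, -0.3755], [0.5277, -0.3436], [0.5505, -0.2767]] [ 0.5939 -0.3264]
[0.068, 0.116, 0.071, 0.112]
-17.229819771502
-15.924667310187834
[ 14  16  31  27 671] [526.19970194 259.24739195]
[ 7  6 11 12 98] [217.09183673 321.76530612]
ball [ 0.5378 -0.3141  0.1135] 0.0009
[ 0.5387 -0.3132  0.1145]
[[0.7351, 0.076], [0.7451, -0.1545], [0.6403, -0.1589], [0.6284, 0.0723]] [ 0.6872 -0.0413]
collar [ 0.6896 -0.0994  0.08  ]
reset [ 0.6899 -0.099   0.068 ]
stylus top [ 0.4327 -0.1751  0.152 ]
```

View pics/c9.png

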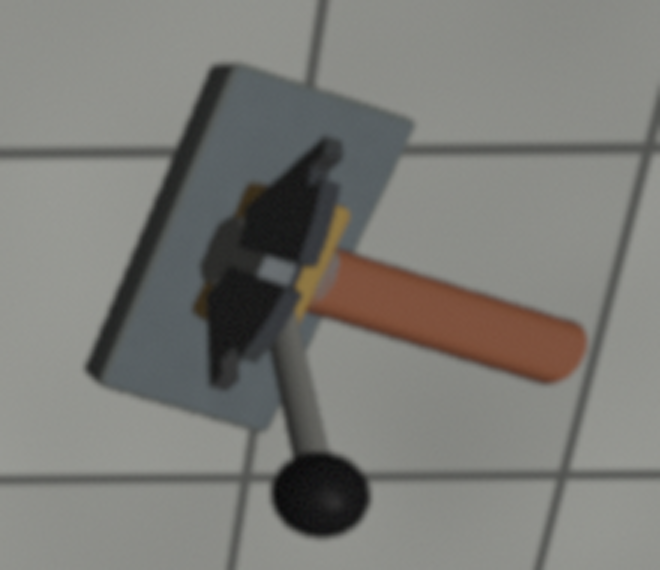

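The crop shows the ball at about (527,259) and the bar top at about (513,185) by the middle notch on the +y side. The rod is clear. I'll straddle the ball with the fingers along the cock's x and carry it along its arc, so the front finger acts as a stop.

Request:
{"name": "move_arm", "arguments": {"plan": [50,-0.6,-3,-2,0,0,6,50,-0.6,-3,-2,0,0,6,50,-0.6,-3,-2,0,0,6,50,-0.6,-3,-2,0,0,6,50,-0.6,-3,-2,0,0,6,50,-1.25,-6.1,-3,0,0,12.2,50,-1.25,-6.1,-3,0,0,12.2,50,-1.25,-6.1,-3,0,0,12.2,50,-1.25,-6.1,-3,0,0,12.2,50,-1.25,-6.1,-3,0,0,12.2,50,-1.25,-6.1,-3,0,0,12.2,50,-1.25,-6.1,-3,0,0,12.2]}}

```text
time: 16.68
tool_pos: [0.5375, -0.3126, 0.1834]
eef_rot: [0.0, 0.804, 0.594, 0.0]
contact_force: [0.1, 0.2, 0.1]
gripper_width: 0.0502
grip_force: 0.0
```

```bash
python3 - <<'E'
from h import *
st=robot.get_state(); print(st["tool_pos"],st["eef_rot"])
s=snap("wrist","w10")
im=s["frame"].copy()
for p in((.538,-.314,.1138),(.592,-.330,.132),(.592,-.330,.032)):
    u,v=proj(s,p); print(p,round(u),round(v)); cv2.circle(im,(int(u),int(v)),4,(255,0,0),2)
cv2.imwrite("pics/w10m.png",im[:,:,::-1])
E
```

```text
[ 0.53753104 -0.31262691  0.1834441 ] [4.84987914e-04 8.04442837e-01 5.94029852e-01 1.47307237e-04]
(0.538, -0.314, 0.1138) 322 260
(0.592, -0.33, 0.132) 420 271
(0.592, -0.33, 0.032) 389 223
```

View pics/w10m.png

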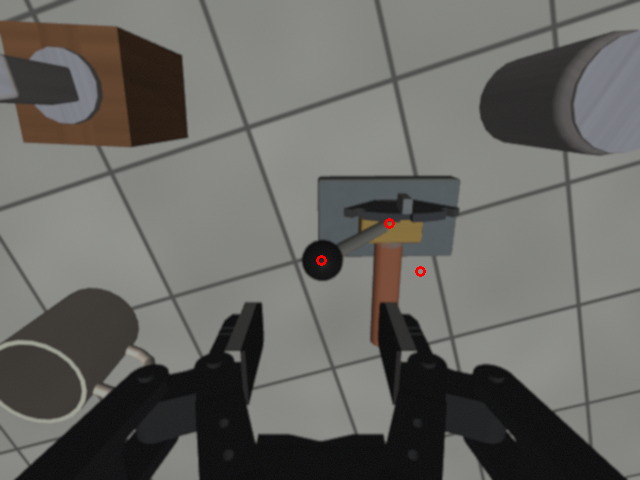

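The wrist view shows the projected ball point exactly on the ball (322,260), and the pivot mark on the rod's foot (389,223).

Request:
{"name": "move_arm", "arguments": {"plan": [50,0,0,-1.3,0,0,0,50,0,-0.05,-2.78,0,0,0,50,0,-0.05,-2.78,0,0,0,31,0,-0.05,-2.78,0,0,0,31,0,-0.05,-2.78,0,0,0,31,0,-0.05,-2.78,0,0,0,31,0,-0.05,-2.78,0,0,0]}}

```text
time: 17.32
tool_pos: [0.5386, -0.3158, 0.1013]
eef_rot: [0.002, 0.805, 0.593, 0.0]
contact_force: [-0.3, 0.3, 0.2]
gripper_width: 0.031
grip_force: 0.0
```

Request:
{"name": "move_arm", "arguments": {"plan": [31,0.2,-0.06,0.12,0,0,0,31,0.41,-0.13,0.25,0,0,0,31,0.65,-0.2,0.35,0,0,0,31,0.86,-0.26,0.43,0,0,0,31,1.1,-0.33,0.5,0,0,0,31,1.33,-0.4,0.55,0,0,0,31,1.5,-0.45,0.57,0,0,0,31,1.65,-0.5,0.58,0,0,0,31,1.8,-0.55,0.58,0,0,0,31,1.8,-0.55,0.58,0,0,0,31,1.8,-0.55,0.58,0,0,0,31,1.8,-0.55,0.58,0,0,0]}}

```text
time: 18.32
tool_pos: [0.5916, -0.3317, 0.1161]
eef_rot: [-0.0, 0.805, 0.593, -0.0]
contact_force: [0.4, 0.2, 0.1]
gripper_width: 0.0308
grip_force: 0.0
```

```bash
python3 - <<'E'
from h import *
st=robot.get_state(); print(st["tool_pos"],st["contact_force"])
s=snap("wrist","w11"); print(proj(s,(.592,-.330,.132)),proj(s,(.592,-.330,.032)))
cv2.imwrite("pics/w11c.png",cv2.resize(s["frame"][130:400,180:500][:,:,::-1],None,fx=1.5,fy=1.5))
E
```

```text
[ 0.59158698 -0.33165461  0.11611967] [0.43432364 0.21674069 0.12375577]
(np.float64(320.6244392890318), np.float64(333.592543584077)) (np.float64(320.5778723037264), np.float64(248.13183080383152))
```

View pics/w11c.png

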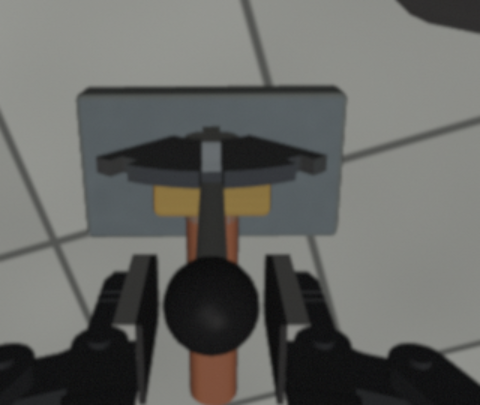

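The crop shows the lever upright beside the bar, with the ball centred between the fingers and not touching them. It's in the middle notch. I'll open, rise and look at the stylus.

Request:
{"name": "move_arm", "arguments": {"plan": [45,0,0,0,0,0,0,45,0,0,0,0,0,0,45,0,0,1.3,0,0,0,45,0,0,2.6,0,0,0,45,-6.0,3.0,5.0,0,0,0,45,-6.0,3.0,5.0,0,0,0,45,-6.0,3.0,5.0,0,0,0,45,-6.0,3.0,5.0,0,0,0,45,-6.0,3.0,5.0,0,0,0,45,-6.0,3.0,5.0,0,0,0,45,-6.0,3.0,5.0,0,0,0,45,-6.0,3.0,5.0,0,0,0]}}

```text
time: 19.37
tool_pos: [0.4122, -0.2421, 0.2663]
eef_rot: [0.0, 0.805, 0.593, 0.0]
contact_force: [0.2, -0.2, -0.6]
gripper_width: 0.0452
grip_force: 0.0
```

```bash
python3 - <<'E'
from h import *
st=robot.get_state(); print(st["tool_pos"],st["eef_rot"])
s=snap("wrist","w12"); print(proj(s,(.4327,-.1751,.152)))
cv2.imwrite("pics/w12c.png",cv2.resize(s["frame"][50:350,150:550][:,:,::-1],None,fx=2,fy=2))
E
```

```text
[ 0.41217819 -0.24207159  0.26631767] [4.70539255e-04 8.05093158e-01 5.93148186e-01 1.22410045e-04]
(np.float64(320.1726088309524), np.float64(137.50063454169742))
```

View pics/w12c.png

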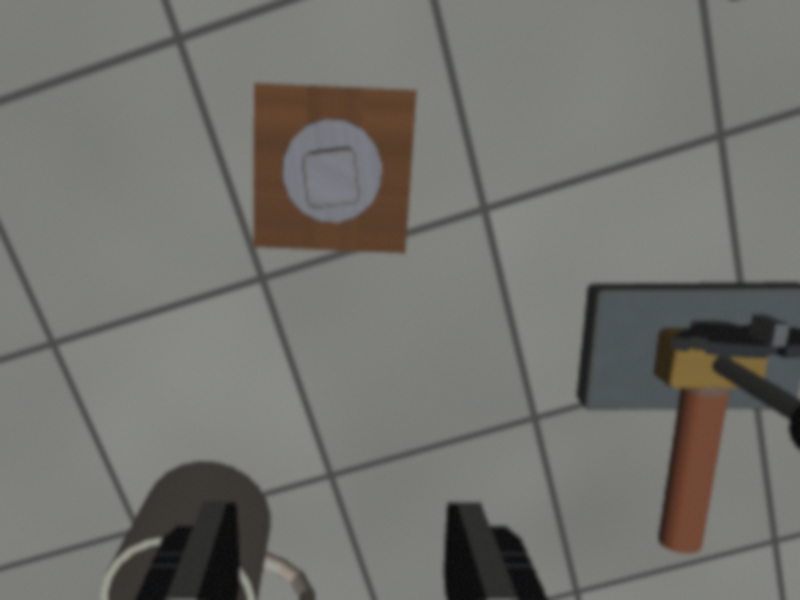

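The head is centred at (315,139), turned about 4° ccw from the tool, and the flange is at (316,135). Stand corners in the full frame are (277,92), (358,96), (353,176) and (277,173).

```bash
python3 - <<'E'
from h import *
s=load("w12"); w9=load("w9")
print("head",onz(s,315.5,139,.152).round(4),"flange",onz(s,316,135.5,.106).round(4))
c=np.array([onz(s,*uv,.1)[:2] for uv in((277.5,92),(358,96),(353,176),(277.5,173))]); print(c.round(4).tolist(),c.mean(0).round(4),[round(float(np.linalg.norm(c[i]-c[i-1])),4) for i in range(4)])
# triangulate head top with w9
h9=w9["frame"][340:410,340:400]; g=h9.max(2); m=((g>95)&(np.ptp(h9,axis=2)<25)).astype(np.uint8)
print(tri(s,(315.5,139),w9,(371,388)))
print(tri(s,(315.5,139),load("scene0"),(239,249)))
print("collar mouth heights:"); 
w8=load("w8"); w4=load("w4")
u,v=proj(w8,(.69,-.0992,.08)); print(u,v)
E
```

```text
head [ 0.4294 -0.1751  0.152 ] flange [ 0.4293 -0.175   0.106 ]
[[0.4102, -0.1352], [0.4695, -0.1566], [0.449, -0.2156], [0.3894, -0.1945]] [ 0.4295 -0.1755] [0.0628, 0.063, 0.0624, 0.0633]
(array([ 0.42931873, -0.17552255,  0.14811565]), np.float64(0.00045749215686647965))
(array([ 0.42986543, -0.17436287,  0.14398607]), np.float64(0.0026693301386508496))
collar mouth heights:
379.96601859881713 -70.53402022217733
```

Request:
{"name": "move_arm", "arguments": {"plan": [40,0.57,2.23,-2.3,0,0,0.7,40,0.57,2.23,-2.3,0,0,0.7,40,0.57,2.23,-2.3,0,0,0.7,40,0.57,2.23,-3.3,0,0,0.7,40,0.57,2.23,-4.3,0,0,0.7,40,0.57,2.23,-5.1,0,0,0.7,40,0.57,2.23,-5.1,0,0,0.7,5,0.57,2.23,-5.1,0,0,0.7,5,0.57,2.23,-5.1,0,0,0.7,5,0.57,2.23,-5.1,0,0,0.7,5,0.57,2.23,-5.1,0,0,0.7]}}

```text
time: 20.33
tool_pos: [0.4295, -0.1753, 0.1142]
eef_rot: [0.001, 0.783, 0.622, 0.0]
contact_force: [-0.3, -0.3, -0.7]
gripper_width: 0.0173
grip_force: 58.8
```

Request:
{"name": "move_arm", "arguments": {"plan": [5,0,0,1.2,0,0,0,5,0,0,2.4,0,0,0,5,0,0,4.2,0,0,0,5,0,0,4.2,0,0,0,5,8.1,0,4.2,0,0,0,5,8.1,0,4.2,0,0,0,5,8.1,0,4.2,0,0,0,5,8.1,0,4.2,0,0,0,5,8.1,0,4.2,0,0,0,5,8.1,0,4.2,0,0,0,5,8.1,0,4.2,0,0,0,5,8.1,0,4.2,0,0,0]}}

```text
time: 21.33
tool_pos: [0.6728, -0.1746, 0.2376]
eef_rot: [-0.001, 0.782, 0.623, -0.0]
contact_force: [-0.8, -0.1, -1.9]
gripper_width: 0.0174
grip_force: 59.6
```

```bash
python3 - <<'E'
from h import *
st=robot.get_state(); print(st["tool_pos"],st["eef_rot"],st["gripper_width"])
s=snap("wrist","w13"); print("collar",proj(s,(.6896,-.0994,.08)),"tip",proj(s,st["tool_pos"]-[0,0,.104]))
im=s["frame"][40:440,120:520][:,:,::-1]
cv2.imwrite("pics/w13c.png",cv2.resize(im,None,fx=1.5,fy=1.5))
E
```

```text
[ 0.67277408 -0.17458126  0.23757227] [-7.63327646e-04  7.82423066e-01  6.22746640e-01 -4.31315229e-04] 0.017427339142510514
collar (np.float64(320.38727378410994), np.float64(125.27181734917558)) tip (np.float64(320.89619292090657), np.float64(240.88944653249794))
```

View pics/w13c.png

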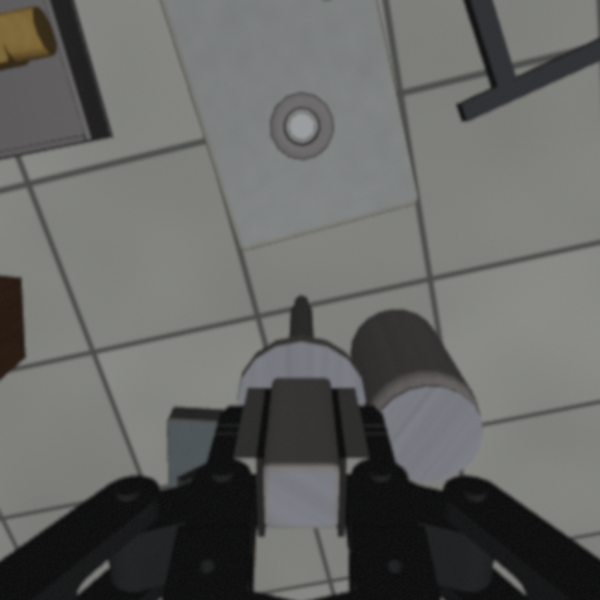

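The collar is at (321,124) and the stylus tip at (321,239), both within 2 px of prediction.

Request:
{"name": "move_arm", "arguments": {"plan": [5,0.57,2.52,0,0,0,0,5,0.57,2.52,0,0,0,0,5,0.57,2.52,0,0,0,0,5,0.57,2.52,-0.7,0,0,0,5,0.57,2.52,-1.4,0,0,0,5,0.57,2.52,-1.7,0,0,0,5,0.57,2.52,-1.9,0,0,0,5,0.57,2.52,-2.1,0,0,0,5,0.57,2.52,-2.3,0,0,0,5,0.57,2.52,-2.3,0,0,0,5,0.57,2.52,-2.3,0,0,0]}}

```text
time: 22.3
tool_pos: [0.6892, -0.0995, 0.1711]
eef_rot: [0.001, 0.783, 0.622, 0.0]
contact_force: [-1.0, 0.7, 0.2]
gripper_width: 0.0173
grip_force: 59.9
```

Request:
{"name": "move_arm", "arguments": {"plan": [5,0,0,-0.1,0,0,0,5,0,0,-0.2,0,0,0,5,0,0,-0.25,0,0,0,5,0,0,-0.25,0,0,0]}}

```text
time: 22.63
tool_pos: [0.6896, -0.0995, 0.1664]
eef_rot: [0.002, 0.783, 0.622, 0.001]
contact_force: [-5.2, 0.4, 18.3]
gripper_width: 0.017
grip_force: 62.2
```

Request:
{"name": "move_arm", "arguments": {"plan": [5,0,0,0,0,0,0,5,0,0,0,0,0,0,5,0,0,0,0,0,0,5,0,0,0,0,0,0,5,0,0,0,0,0,0,5,0,0,0,0,0,0,5,0,0,0,0,0,0,5,0,0,0,0,0,0,5,0,0,0,0,0,0,5,0,0,0,0,0,0,5,0,0,0,0,0,0,5,0,0,0,0,0,0]}}

```text
time: 23.63
tool_pos: [0.6896, -0.0995, 0.1664]
eef_rot: [0.002, 0.783, 0.622, 0.001]
contact_force: [-4.9, -0.8, 18.0]
gripper_width: 0.0173
grip_force: 62.3
```

Request:
{"name": "move_arm", "arguments": {"plan": [5,0,0,0,0,0,0,5,0,0,0,0,0,0,5,0,0,0,0,0,0,5,0,0,0,0,0,0,5,0,0,0,0,0,0,5,0,0,0,0,0,0,5,0,0,0,0,0,0,5,0,0,0,0,0,0,5,0,0,0,0,0,0,5,0,0,0,0,0,0,5,0,0,0,0,0,0,5,0,0,0,0,0,0]}}

```text
time: 24.63
tool_pos: [0.6895, -0.0995, 0.1664]
eef_rot: [0.002, 0.783, 0.622, 0.001]
contact_force: [-4.4, 1.1, 18.8]
gripper_width: 0.0171
grip_force: 62.3
```

Request:
{"name": "move_arm", "arguments": {"plan": [5,0,0,0,0,0,0,5,0,0,0,0,0,0,5,0,0,0,0,0,0,5,0,0,0,0,0,0,5,0,0,0,0,0,0,5,0,0,0,0,0,0,5,0,0,0,0,0,0,5,0,0,0,0,0,0,5,0,0,0,0,0,0,5,0,0,0,0,0,0,5,0,0,0,0,0,0,5,0,0,0,0,0,0]}}

```text
time: 25.63
tool_pos: [0.6896, -0.0995, 0.1665]
eef_rot: [0.002, 0.783, 0.622, 0.001]
contact_force: [-4.9, 0.7, 17.9]
gripper_width: 0.0173
grip_force: 62.3
```

Request:
{"name": "move_arm", "arguments": {"plan": [5,0,0,0,0,0,0,5,0,0,0,0,0,0,5,0,0,0,0,0,0,5,0,0,0,0,0,0,5,0,0,1,0,0,0,5,0,0,2.3,0,0,0,5,0,0,2.3,0,0,0,5,0,0,2.3,0,0,0]}}

```text
time: 26.3
tool_pos: [0.6897, -0.0993, 0.234]
eef_rot: [0.002, 0.783, 0.622, 0.001]
contact_force: [0.9, -0.3, -1.4]
gripper_width: 0.0174
grip_force: 59.8
```

```bash
python3 - <<'E'
from h import *
st=robot.get_state(); print(st["tool_pos"],st["eef_rot"],st["gripper_width"])
s=snap("wrist","w14"); print("tip",proj(s,st["tool_pos"]-[0,0,.104]))
a=load("w13")["frame"];b=s["frame"]
for n,im in(("w13",a),("w14",b)):
    # light head top & dark tip apex, central columns
    g=im[225:260,305:340].max(2); print(n,[int(np.argmin(r))+305 for r in g[::3]],[int(r.min()) for r in g[::3]])
for n,im in(("w13",a),("w14",b)):  # flange top edge row and head features by vertical gradient at column 321,300
    print(n,[np.flatnonzero(abs(np.diff(im[200:420,c].mean(1)))>18)[:12]+200 for c in (300,321,340)])
E
```

```text
[ 0.68973501 -0.09934121  0.23403709] [0.00195881 0.78267926 0.6224206  0.00139227] 0.01736140086304904
tip (np.float64(319.94535228451394), np.float64(240.8158472506389))
w13 [309, 305, 311, 306, 320, 321, 318, 316, 315, 315, 315, 315] [126, 126, 126, 126, 75, 40, 41, 39, 40, 40, 38, 38]
w14 [327, 319, 320, 310, 321, 319, 318, 316, 316, 315, 315, 315] [36, 35, 86, 100, 65, 42, 43, 42, 42, 41, 42, 39]
w13 [array([250, 268, 269, 271, 272, 297, 298]), array([236, 237, 266, 267, 291, 292]), array([238, 241, 267, 268, 271, 272])]
w14 [array([267, 268, 269, 271, 272, 297, 298, 299]), array([200, 201, 209, 210, 223, 224, 225, 229, 230, 236, 237, 266]), array([267, 268, 271, 272, 298, 396])]
```

Request:
{"name": "move_arm", "arguments": {"plan": [5,-8.67,-2.53,0.1,0,0,0,5,-8.67,-2.53,0.1,0,0,0,5,-8.67,-2.53,0.1,0,0,0,5,-8.67,-2.53,0.1,0,0,0,5,-8.67,-2.53,0.1,0,0,0,5,-8.67,-2.53,0.1,0,0,0,5,-8.67,-2.53,0.1,0,0,0,5,-8.67,-2.53,0.1,0,0,0,5,-8.67,-2.53,0.1,0,0,0,5,-8.67,-2.53,0.1,0,0,0]}}

```text
time: 27.18
tool_pos: [0.4293, -0.1749, 0.234]
eef_rot: [-0.001, 0.783, 0.622, 0.0]
contact_force: [0.5, 1.3, -0.5]
gripper_width: 0.0172
grip_force: 59.7
```

Request:
{"name": "move_arm", "arguments": {"plan": [5,0,0,-0.8,0,0,0,5,0,0,-1.6,0,0,0,5,0,0,-2.3,0,0,0,5,0,0,-3,0,0,0,5,0,0,-3.5,0,0,0,5,0,0,-3.9,0,0,0,5,0,0,-3.95,0,0,0,5,0,0,-3.95,0,0,0]}}

```text
time: 27.85
tool_pos: [0.4294, -0.1746, 0.1152]
eef_rot: [-0.001, 0.782, 0.623, -0.0]
contact_force: [0.2, 0.8, -1.4]
gripper_width: 0.0175
grip_force: 59.7
```

Request:
{"name": "move_arm", "arguments": {"plan": [45,0,0,-0.03,0,0,0,45,0,0,-0.03,0,0,0,45,0,0,0,0,0,0,45,0,0,1,0,0,0,45,0,0,2.2,0,0,0,45,0,0,4.2,0,0,0,50,0,0,4.2,0,0,0,50,0,0,4.2,0,0,6,50,0,0,4.2,0,0,6,50,0,0,4.2,0,0,6,50,0,0,4.2,0,0,6,50,0,0,4.2,0,0,6]}}

```text
time: 28.85
tool_pos: [0.429, -0.1751, 0.2426]
eef_rot: [0.0, 0.551, 0.835, -0.0]
contact_force: [0.6, 0.8, -0.6]
gripper_width: 0.0499
grip_force: 0.0
```

```bash
python3 - <<'E'
from h import *
st=robot.get_state(); print(st["tool_pos"],st["eef_rot"])
A=load("scene0")["frame"]; s=snap("scene","scene2")
d=np.abs(s["frame"][235:300,220:265].astype(int)-A[235:300,220:265]).max(2); print("stand diff",(d>40).sum())
b=snap("side","side2"); d=np.abs(b["frame"][190:245,335:372].astype(int)-load("side0")["frame"][190:245,335:372]).max(2); print("side diff",(d>40).sum())
E
```

```text
[ 0.42895544 -0.17511247  0.24261514] [ 3.52660240e-04  5.50898604e-01  8.34572108e-01 -5.08308656e-06]
stand diff 0
side diff 0
```

The stylus is back: the scene and side crops are identical to the start. Now the knob.

Request:
{"name": "move_arm", "arguments": {"plan": [50,8.5,6.46,-0.5,0,0,11.5,50,8.5,6.46,-0.5,0,0,11.5,50,8.5,6.46,-0.5,0,0,11.5,50,8.5,6.46,-0.5,0,0,11.5,50,8.5,6.46,-0.5,0,0,11.5,50,8.5,6.46,-0.5,0,0,11.5,50,8.5,6.46,-0.5,0,0,11.5,50,8.5,6.46,-0.5,0,0,11.5,50,8.5,6.46,-0.5,0,0,11.5,50,8.5,6.46,-0.5,0,0,11.5,50,8.5,6.46,-0.5,0,0,11.5,50,8.5,6.46,-0.5,0,0,11.5]}}

```text
time: 29.95
tool_pos: [0.6839, 0.0187, 0.2272]
eef_rot: [-0.0, -0.013, 1.0, -0.0]
contact_force: [-0.8, 0.1, -0.0]
gripper_width: 0.05
grip_force: 0.0
```

```bash
python3 - <<'E'
from h import *
st=robot.get_state(); print(st["tool_pos"],st["eef_rot"])
s=snap("wrist","w15"); im=s["frame"].copy()
for p in((.6846,.0187,.118),(.6846-.022,.0187-.001,.118),(.6846+.022,.0187+.001,.118)):
    u,v=proj(s,p); print(u,v); cv2.circle(im,(int(u),int(v)),3,(255,0,0),1)
cv2.imwrite("pics/w15c.png",cv2.resize(im[100:400,170:470][:,:,::-1],None,fx=2,fy=2))
E
```

```text
[0.68388504 0.01866321 0.22723501] [-5.25299867e-06 -1.29106529e-02  9.99916654e-01 -1.28261779e-05]
320.34904683364186 239.74025615714115
319.74878058051854 210.1619418437951
320.9176391104732 267.75782501554164
```

View pics/w15c.png

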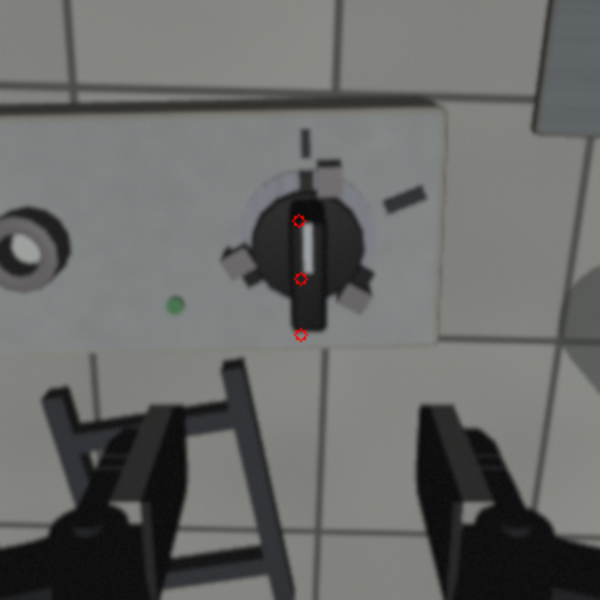

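The crop shows the grip bar vertical, centred near crop x=309, with the disc at (307,246), the off mark at (305,143) and the ignite mark at (405,200), which is clockwise. The bar is about 3 mm right of my estimate, so I'll refine.

```bash
python3 - <<'E'
from h import *
s=load("w15"); f=s["frame"]
c=lambda x,y:(170+x/2,100+y/2)
print("disc",onz(s,*c(307.5,246),.078).round(4)); print("bar mid(top)",onz(s,*c(309.5,273),.118).round(4),"bar end",onz(s,*c(310,330),.118).round(4))
for y in (155,140): print("off mark",onz(s,*c(305.5,y),.06).round(4))
a=onz(s,*c(387,208),.06); b=onz(s,*c(425,193),.06); print("ign",a.round(4),b.round(4))
g=f.max(2).astype(int)
for v in (205,215,225,235,245,255,262): print(v,[int(x)+305 for x in np.flatnonzero(abs(np.diff(g[v,305:345]))>6)], g[v,314:336:3])
w=np.argwhere((g[200:245,315:335]>150)); print("pointer",w.min(0)+[200,315],w.max(0)+[200,315])
# two-view height check with w9: pointer line outer end
print(tri(s,(324,211),load("w9"),(122,110)))
E
```

```text
disc [0.6835 0.0215 0.078 ]
bar mid(top) [0.682  0.0218 0.118 ] bar end [0.7043 0.0227 0.118 ]
off mark [0.6488 0.0199 0.06  ]
off mark [0.6426 0.0197 0.06  ]
ign [0.6707 0.0557 0.06  ] [0.6638 0.0715 0.06  ]
205 [313, 314, 331, 332, 343] [35 15 16 14 13 14 32 45]
215 [313, 319, 320, 321, 322, 324, 325, 326, 327, 330, 332, 333] [ 29  34  65 162  95  39  23  43]
225 [313, 319, 320, 321, 322, 324, 325, 326, 327, 332] [ 27  32  58 164 100  37  24  40]
235 [316, 319, 320, 321, 322, 324, 325, 326, 327, 332] [ 30  31  47 146 101  33  21  38]
245 [305, 306, 307, 308, 309, 310, 339, 340, 341, 342] [30 28 34 36 36 32 24 35]
255 [313, 314, 315, 316, 331, 332, 333, 334] [116  28  33  33  31  29  43 132]
262 [313, 314, 315, 316, 331, 332, 333, 334] [121  29  33  28  27  28  44 132]
pointer [213 322] [234 324]
(array([0.66479846, 0.02109915, 0.11419483]), np.float64(0.0015025962799865456))
```

Request:
{"name": "move_arm", "arguments": {"plan": [45,-0.03,0.1,-1.3,0,0,0.2,45,-0.03,0.1,-2.6,0,0,0.2,45,-0.03,0.1,-2.6,0,0,0.2,45,-0.03,0.1,-3.4,0,0,0.2,45,-0.03,0.1,-4,0,0,0.2,45,-0.03,0.1,-4.44,0,0,0.2,45,-0.03,0.1,-4.44,0,0,0.2,5,-0.03,0.1,-4.44,0,0,0.2,5,-0.03,0.1,-4.44,0,0,0.2,5,-0.03,0.1,-4.44,0,0,0.2,5,-0.03,0.1,-4.44,0,0,0.2]}}

```text
time: 30.92
tool_pos: [0.6839, 0.0212, 0.0959]
eef_rot: [0.002, -0.026, 1.0, -0.0]
contact_force: [1.9, -2.6, 2.8]
gripper_width: 0.013
grip_force: 62.4
```

Request:
{"name": "move_arm", "arguments": {"plan": [5,0,0,-0.1,0,0,0,5,0,0,-0.2,0,0,0,5,0,0,-0.3,0,0,0,5,0,0,-0.33,0,0,0,5,0,0,-0.33,0,0,0]}}

```text
time: 31.33
tool_pos: [0.6841, 0.0212, 0.0882]
eef_rot: [0.002, -0.026, 1.0, -0.001]
contact_force: [-6.5, -2.3, 24.0]
gripper_width: 0.0125
grip_force: 65.7
```

Request:
{"name": "move_arm", "arguments": {"plan": [5,0,0,0,0,0,-1,5,0,0,0,0,0,-2,5,0,0,0,0,0,-3,5,0,0,0,0,0,-4,5,0,0,0,0,0,-5,5,0,0,0,0,0,-6,5,0,0,0,0,0,-7,5,0,0,0,0,0,-8,5,0,0,0,0,0,-9,5,0,0,0,0,0,-10,5,0,0,0,0,0,-11,5,0,0,0,0,0,-11.5]}}

```text
time: 32.33
tool_pos: [0.6845, 0.0219, 0.0882]
eef_rot: [0.003, 0.547, 0.837, 0.001]
contact_force: [-4.1, 0.1, 22.8]
gripper_width: 0.0127
grip_force: 65.4
```

Request:
{"name": "move_arm", "arguments": {"plan": [5,0,0,0,0,0,0,5,0,0,0,0,0,0,5,0,0,0,0,0,0,5,0,0,0,0,0,0,5,0,0,0,0,0,0,5,0,0,0,0,0,0,5,0,0,0,0,0,0,5,0,0,0,0,0,0,5,0,0,0,0,0,0,5,0,0,0,0,0,0,5,0,0,0,0,0,0,5,0,0,0,0,0,0]}}

```text
time: 33.33
tool_pos: [0.6845, 0.0219, 0.0883]
eef_rot: [0.003, 0.545, 0.839, 0.001]
contact_force: [-4.6, -0.3, 23.4]
gripper_width: 0.013
grip_force: 65.4
```

Request:
{"name": "move_arm", "arguments": {"plan": [5,0,0,0,0,0,0,5,0,0,0,0,0,0,5,0,0,0,0,0,0,5,0,0,0,0,0,0,5,0,0,0,0,0,0,5,0,0,0,0,0,0,5,0,0,0,0,0,0,5,0,0,0,0,0,0,5,0,0,0,0,0,0,5,0,0,0,0,0,0,5,0,0,0,0,0,0,5,0,0,0,0,0,0]}}

```text
time: 34.33
tool_pos: [0.6845, 0.0219, 0.0882]
eef_rot: [0.003, 0.545, 0.839, 0.001]
contact_force: [-3.6, 1.1, 23.3]
gripper_width: 0.0128
grip_force: 65.4
```

Request:
{"name": "move_arm", "arguments": {"plan": [5,0,0,0,0,0,0,5,0,0,0,0,0,0,5,0,0,0,0,0,0,5,0,0,0,0,0,0,5,0,0,0,0,0,0,5,0,0,0,0,0,0,5,0,0,0,0,0,0,5,0,0,0,0,0,0,5,0,0,0,0,0,0,5,0,0,0,0,0,0,5,0,0,0,0,0,0,5,0,0,0,0,0,0]}}

```text
time: 35.33
tool_pos: [0.6845, 0.0219, 0.0883]
eef_rot: [0.003, 0.545, 0.839, 0.001]
contact_force: [-4.7, -0.6, 23.4]
gripper_width: 0.0127
grip_force: 65.4
```

Request:
{"name": "move_arm", "arguments": {"plan": [5,0,0,0,0,0,0,5,0,0,0,0,0,0,5,0,0,0,0,0,0,5,0,0,0,0,0,0,5,0,0,0,0,0,0,5,0,0,0,0,0,0,5,0,0,0,0,0,0,5,0,0,0,0,0,0,5,0,0,0,0,0,0,5,0,0,0,0,0,0,5,0,0,0,0,0,0,5,0,0,0,0,0,0]}}

```text
time: 36.33
tool_pos: [0.6845, 0.0219, 0.0882]
eef_rot: [0.003, 0.545, 0.839, 0.001]
contact_force: [-4.7, 0.7, 22.9]
gripper_width: 0.0127
grip_force: 65.4
```

Request:
{"name": "move_arm", "arguments": {"plan": [5,0,0,0.15,0,0,0,5,0,0,0.3,0,0,0,25,0,0,0.3,0,0,0,40,0,0,0.3,0,0,0,45,0,0,0.3,0,0,0,45,0,0,0.3,0,0,0,45,0,0,1.2,0,0,0,45,0,0,2.4,0,0,0,45,0,0,3.6,0,0,0,45,0,0,4.4,0,0,0,45,0,0,4.4,0,0,0,45,0,0,4.4,0,0,0]}}

```text
time: 37.33
tool_pos: [0.6832, 0.0217, 0.2168]
eef_rot: [0.001, 0.545, 0.839, 0.0]
contact_force: [-0.2, 0.5, -1.0]
gripper_width: 0.0447
grip_force: 0.0
```

```bash
python3 - <<'E'
from h import *
st=robot.get_state(); print(st["tool_pos"],st["eef_rot"],st["contact_force"])
s=snap("wrist","w16"); g=s["frame"].max(2); fr=s["frame"]
u,v=proj(s,(.6828,.0217,.118)); print(u,v)
u,v=int(u),int(v); m=(g>140)&(np.ptp(fr,axis=2)<40)
win=np.zeros_like(m); 
n,l,stt,ce=cv2.connectedComponentsWithStats(m.astype(np.uint8))
for i in range(1,n):
    if 20<stt[i,4]<400 and abs(ce[i][0]-u)<60 and abs(ce[i][1]-v)<60:
        ys,xs=np.nonzero(l==i); P=np.array([onz(s,a,b,.118)[:2] for a,b in zip(xs,ys)]); c=P.mean(0); w,V=np.linalg.eigh(np.cov((P-c).T)); d=V[:,1]
        if (c-[.6828,.0217])@d<0:d=-d
        print(stt[i],ce[i],c.round(4),"az",np.degrees(np.arctan2(d[1],d[0])).round(1),np.degrees(np.arctan2(*(c-[.6828,.0217])[::-1])).round(1))
# knob height: pointer outer-end check
a=snap("scene","scene3"); b=snap("side","side3")
A0=load("scene0")["frame"].astype(int);B0=load("side0")["frame"].astype(int)
for n,F,F0,bx in(("stand",a["frame"],A0,(220,265,235,300)),("stand side",b["frame"],B0,(335,372,190,245)),("lever now vs scene2",a["frame"],load("scene2")["frame"].astype(int),(180,260,310,400)),("tray vs scene2",a["frame"],load("scene2")["frame"].astype(int),(262,366,210,295)),("mug",a["frame"],A0,(125,170,255,310)),("can",a["frame"],A0,(272,310,350,410)),("jar",b["frame"],B0,(198,235,262,320)),("green",b["frame"],B0,(395,418,370,412))):
    x0,x1,y0,y1=bx; print(n,(np.abs(F[y0:y1,x0:x1].astype(int)-F0[y0:y1,x0:x1]).max(2)>40).sum())
cv2.imwrite("pics/fin.png",cv2.resize(a["frame"][130:430,150:500][:,:,::-1],None,fx=2,fy=2))
E
```

```text
[0.68318741 0.02165824 0.21676189] [6.46026123e-04 5.44695652e-01 8.38633491e-01 3.10511169e-04] [-0.21562733  0.4749655  -0.97031733]
319.98518243436854 243.09044175980867
[360 172  21  28 227] [369.60792952 183.2246696 ] [0.6957 0.0731] az 138.2 75.9
[321 216   4  25  75] [322.10666667 227.49333333] [0.6795 0.0326] az 113.0 106.7
stand 0
stand side 0
lever now vs scene2 0
tray vs scene2 250
mug 0
can 0
jar 0
green 0
```

The pointer azimuth is 113° against 182.7° at off, so the knob has turned about 1.21 rad. The tray crop changed, so I'll check the fittings from above.

Request:
{"name": "move_arm", "arguments": {"plan": [45,-6,-2.86,1.3,0,0,0,45,-6,-2.86,1.3,0,0,0,45,-6,-2.86,1.3,0,0,0,45,-6,-2.86,1.3,0,0,0,45,-6,-2.86,1.3,0,0,0,45,-6,-2.86,1.3,0,0,0,45,-6,-2.86,1.3,0,0,0,45,-6,-2.86,1.3,0,0,0]}}

```text
time: 38.15
tool_pos: [0.5033, -0.064, 0.2544]
eef_rot: [-0.0, 0.545, 0.839, 0.0]
contact_force: [1.3, -0.1, -0.5]
gripper_width: 0.045
grip_force: 0.0
```

```bash
python3 - <<'E'
from fit import *
print(robot.get_state()["tool_pos"])
s=snap("wrist","w17")
for f in fits(s,.026): print(f["uv"],f["ctr"].round(4),round(f["ang"],1),round(f["L"],3),f["edge"])
E
```

```text
[ 0.50328951 -0.06401255  0.25439   ]
(np.float64(219.0), np.float64(306.0)) [ 0.4466 -0.2206] 78.5 0.08 False
(np.float64(194.0), np.float64(268.0)) [ 0.4063 -0.1879] 20.7 0.052 False
(np.float64(354.0), np.float64(159.0)) [ 0.5165 -0.0105] -2.1 0.083 False
(np.float64(271.0), np.float64(102.0)) [0.4216 0.0053] 26.5 0.088 False
(np.float64(382.0), np.float64(87.0)) [0.511  0.0599] -2.8 0.087 False
(np.float64(287.0), np.float64(60.0)) [0.4218 0.0446] -2.7 0.084 False
```

The first two blobs are the wooden stand. The nipple was nudged to (0.422, 0.005) but still lies well inside the tray, and the other three haven't moved. Handing in.

```bash
python3 -c "
from bench import robot
print(robot.job_done())"
```

```text
the job is handed in; nothing more can be done
None
```

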